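Close the casting press and lock it with its pin

ROBOT

A 6-joint arm with a two-finger parallel gripper is mounted at the origin on a cart in front of the work surface, level with it; the furniture and walls round the work are solid. World frame = base frame: x ahead of the robot, y to its left, z up, the work surface at z = 0. Lengths are in m, angles in rad, forces in N, time in s.
With the tool pointing down it reaches from about 0.25 to 0.725 m from the base axis. Payload 4 kg.
Tool frame: the origin (TCP) lies between the finger pads; the fingertips stand 8 mm ahead of it and the grasp point (between the pads) lies 11 mm behind it (bot.tip_reach is the distance from the TCP to the fingertips, in m); z points along the fingers, y is the line along which they close (so a half turn about z gives the same grasp; the last joint's range is limited). The gripper opens to 85 mm and grips with 20 to 120 N. Pads are 22 mm wide; open, the fingers measure 114 mm over their backs; the gripper's body (76 mm by 85 mm) begins 54 mm behind the grasp point. The pads swing forward as they close: fully open they stand 13 mm farther back than shut.
Start: joints at [1.335, 0.241, 0.005, 1.335, 0, 1.571], TCP at [0.117, 0.486, 0.201] pointing down, gripper open.
Joint ranges: [-2.72, 2.72], [-1.05, 1.87], [-1.09, 1.28], [-1.99, 2.15], [-1.42, 1.44], [-3.14, 3.14]. Speed limits (rad/s): [2.79, 2.79, 3.14, 3.14, 3.14, 3.14].

INTERFACE

Orientations are given as a unit quaternion [x, y, z, w].
In Python, from workcell import bot gives the robot as it stands.
- The arm moves only by the tool move_arm, never from a script. Its argument "deltas" is a list of rows, each a list of 7 numbers: the opening, from 0 (shut) to 1 (fully open), then the shift along the tool's x, y, z in mm, then the turn, a rotation vector about the tool's x, y, z in degrees. In form: [[gripper, tx, ty, tz, ax, ay, az], ...]. A call has 1 to 10 rows; each row shifts and turns the commanded pose from where the row before left it, along the tool's axes as they then stand; what a row does not reach is not made up. A row lasts 1/12 s, in which the tool goes at most 41.7 mm and 7.16 degrees, less where a joint would pass 70% of its speed; a pose out of reach is approached as far as the arm can. A call is refused whole if a number of a shift passes 41.7 or a number of a turn 7.16, either way. A call with a gripper value outside its range is refused whole. The fingers move at their own pace and stop on an object; the grip force is fixed at half the most. Time passes only in rows, so rows that do not move let the fingers close. It gives the time, the measured TCP pose, the force, the opening and the grip force at its end, in the units of the state.
- bot.get_obs(): the state, without advancing time (a new reading comes with each control period).
- bot.camera(name): name is "scene" or "top" or "wrist"; returns the picture (420x560x3 uint8, blue, green, red); there is no depth.
- bot.calibration(name): a dict with "K" (3x3 intrinsics, pixels), "position" and "orientation" of the camera in the world. Camera axes: x right, y down, z forward; pixel columns grow to the right and rows downward; lengths in m; the calibration is good to about 2 mm. The wrist camera is an equidistant fisheye: a pixel r from the principal point sees the ray r / f radians off the axis. A picture is of the moment at which its call begins: read the wrist's pose just before it. calibration takes no time and is no camera call; for the wrist camera it gives the pose at the moment of the call.
- bot.job_done(): hands the job in; it is judged then, once.
Trained networks look in the newest picture that a camera, given by its name, has taken for a name from the list of things; names that differ only in an ending like _2 or _b are one class to them, and where a whole thing is asked for, a point or a joint stands for the part that bears it (a point fixed in the world has none). Each returns a list of dicts, best first, with "conf" (0 to 1); they miss things now and then, are a little off and sometimes report something else, mostly with a low value. They report only what shows in the picture. A call takes as long as a camera call.
- bot.outline_of(query, camera): "pixels" (420x560 bool, what is visible of it) and "rect" ([left, top, width, height] in pixels, round what is visible of it).
The state is a dict: "clock": time; "joint_pos": joint angles; "joint_vel": joint speeds; "tau": joint torques, N m; "eef_pos": TCP position; "tool_rot": TCP orientation; "ft_force": force on the tool from outside, world axes, zero at the start; "ft_torque": the same for the moment, N m; "grip_width": finger opening in m; "grasp_force": force on a finger pad.
Only numpy, scipy, OpenCV 4.12 (cv2) and the standard library are available. Lean on these libraries where they do the work, as an engineer would, in place of code of your own. Each camera call takes 0.05 s, during which the arm holds its last target. There are 200 camera calls.

TASK

Get the casting press ready for pouring: swing its open cover fully down onto the blue mould, then push the locking pin with the red handle through all three front lugs until its handle is home against the outer lug. Let go of the pin and leave the cup, the bottle and the tape roll where they stand.

Things in the scene. Friction and masses are not known exactly. Their poses are not given: they have to be found in the camera images.
- press: casting press fixed to the bench: aluminium base plate 166 x 140 x 10 mm, blue mould 60 x 85 mm in its middle, hinged cover above. Origin under the mould at bench height; x points to its rear, y to its left, z up. The front (-x) carries the lugs. Beyond 55 mm to its left or right only the base plate (to 70 mm) is in the way, 40 mm below the bore axis.
- lug_bore (a point): centre of the bore of the three steel front lugs, 50 mm above the bench; y runs level along the bore, x to the rear, z up. Lugs are tubes of 29 mm outside, 17 mm bore: one on the base from 17 to 52 mm on either side along y, the third on the cover between them. The pin may enter from either end.
- cover_lug (a point): centre of the cover's middle lug (same tube, 30 mm long along y), on the cover's front edge, 130 mm from the hinge. It moves with the cover and lines up with lug_bore only when the cover is fully down
- cover_hinge (a point): middle of the cover's hinge axis, 130 mm behind and 10 mm above the bore, 60 mm above the bench; axes as lug_bore; the hinge axis runs along y
- cover_top (a point): middle of the cover's upper face, 55 mm from the hinge axis; moves with the cover, x to the hinge, z square to the face. Plate 100 mm wide, 10 to 110 mm from the hinge, face 4 mm above the axis; 64 mm above the bench when shut. Two 20 mm pouring holes 48 mm from the hinge, 30 mm to either side; 6 mm high ribs along the side edges
- cover (a joint): opening angle of the cover, rad: 0 = fully down on the mould, grows as it swings up and back (stop at 1.4). Stiff hinge: the cover stays where it is left; a push straight down of a few newtons on its upper face, about 50 mm from the hinge, closes it
- pin_handle (a point): centre of the red handle's grip, half-way up: a flat plastic bar 56 mm long, 26 mm wide, 14 mm thick, lying on the bench left of the press. The point is 30 mm behind the shoulder (where the rod begins), 26 mm from the rear end. x points along the pin to its nose, y across the handle, z square to its flat
- pin_mid (a point): point on the axis of the pin's steel rod, 52 mm ahead of the shoulder; it meets lug_bore when the pin is home; axes as pin_handle. Rod: 14 mm thick, 120 mm long from the shoulder, the last 16 mm tapered to a 6 mm nose. The shoulder is too wide for the bore and stops the pin
- pin: the loose locking pin as a whole: 176 mm long, about 0.14 kg. Origin 7 mm below the axis at the shoulder; axes as pin_handle
- pink_cup_c (a point): clear plastic cup with pink resin, 66 mm wide, 80 mm high, right of the press: its centre, 40 mm up; leave alone
- pigment_bottle_c (a point): white bottle with a black cap, 58 mm wide, 140 mm high: its centre, 70 mm up; leave alone
- tape_roll_c (a point): roll of masking tape lying flat, 104 mm wide, 25 mm high: its centre; leave alone

How it is judged:
On the way:
1. the cover is fully down (within 0.03 rad) (value of joint cover below 0.03 rad), for 0.2 s.
At the end, for the whole second after the job is handed in: The cover is fully down (within 0.03 rad), the pin goes through all three lugs in line with the bore (within 0.08 rad) with its handle home (mid point within 10 mm of the centre of the bore), and it is at rest and let go (value of joint cover below 0.03 rad and distance between pin_mid and lug_bore below 0.01 m and angle between the x axis of pin_mid and the y axis of lug_bore, either way round below 0.08 rad and linear speed of pin below 0.02 m/s); the robot touches nothing.
It fails at once if the cup, the bottle or the tape roll is shifted by more than 30 mm (distance of any of pink_cup_c, pigment_bottle_c, tape_roll_c from where it was at the start of the episode above 0.03 m).
It also fails if it takes over 51 s, if anything falls off the work surface, if the arm or the gripper's body presses on something with over 40 N, if the wrist force passes 120 N, or if a joint passes its speed limit or range.

## Working session

There is one attempt and no reset: what is moved stays moved. The work goes in short steps, Python scripts to look and compute and a tool call to move; the robot and the scene stay as the last step left them, time stands still between calls to the robot, and variables do not carry over. Pictures are saved under pics/ and viewed, at most 10 in all, crops included, and the job is handed in when it is done.

Besides the shell and the picture viewer there is one more tool, called after ">>>" as name([rows], argument=value, ...), one row to a line, values as JSON. move_arm: Moves the arm, as the interface text tells. Its arguments: {"type":"object","properties":{"deltas":{"type":"array","items":{"type":"array","items":{"type":"number"}}}},"required":["deltas"]}

```bash
mkdir -p pics; ls; cat > h.py <<'E'
import numpy as np, cv2
from scipy.spatial.transform import Rotation as R
from workcell import bot
def ray(c,px):
    K=np.array(c["K"]);u=(px[0]-K[0,2])/K[0,0];v=(px[1]-K[1,2])/K[1,1]
    return R.from_quat(c["orientation"]).apply([u,v,1.]),np.array(c["position"])
def wray(c,px):
    K=np.array(c["K"]);u=(px[0]-K[0,2])/K[0,0];v=(px[1]-K[1,2])/K[1,1];r=np.hypot(u,v)
    s=np.sin(r)/r if r>1e-9 else 1
    return R.from_quat(c["orientation"]).apply([u*s,v*s,np.cos(r)]),np.array(c["position"])
def atz(c,px,z,w=False):
    d,p=(wray if w else ray)(c,px);return p+d*(z-p[2])/d[2]
def tri(L):
    A=np.zeros((3,3));b=np.zeros(3)
    for d,p in L:
        d=d/np.linalg.norm(d);M=np.eye(3)-np.outer(d,d);A+=M;b+=M@p
    return np.linalg.solve(A,b)
def proj(c,X,w=False):
    v=R.from_quat(c["orientation"]).inv().apply(np.array(X)-c["position"]);K=np.array(c["K"])
    if w:
        t=np.arctan2(np.hypot(v[0],v[1]),v[2]);n=v[:2]/max(np.hypot(v[0],v[1]),1e-9)*t
    else: n=v[:2]/v[2]
    return np.array([K[0,0]*n[0]+K[0,2],K[1,1]*n[1]+K[1,2]])
E
python3 - <<'E'
from h import *
np.set_printoptions(precision=4,suppress=True)
print(bot.get_obs())
for n in("scene","top","wrist"):
    im=bot.camera(n);cv2.imwrite(f"pics/{n}0.png",im);c=bot.calibration(n);print(n,c)
    for q in("press","pin","pin_handle","cover","pink_cup_c","pigment_bottle_c","tape_roll_c"):
        for d in bot.outline_of(q,n)[:1]:
            ys,xs=np.nonzero(d["pixels"]);print(q,round(d["conf"],2),d["rect"],xs.mean().round(1),ys.mean().round(1))
a=cv2.imread("pics/scene0.png");b=cv2.imread("pics/top0.png")
E
```

```text
pics
{'clock': 0.0, 'joint_pos': array([ 1.335 ,  0.2414,  0.0037,  1.3352, -0.    ,  1.5708]), 'joint_vel': array([ 0.0005, -0.0024, -0.0006, -0.0003, -0.0003, -0.0008]), 'tau': array([ -0.0014, -37.2315,  25.241 ,   0.0171,  -0.0002,  -0.    ]), 'eef_pos': array([0.1167, 0.4855, 0.2004]), 'tool_rot': array([ 0.1176,  0.9931, -0.001 , -0.0001]), 'ft_force': array([-0.2717,  0.0126,  0.1086]), 'ft_torque': array([-0.0379, -0.028 ,  0.0231]), 'grasp_force': 0.0, 'grip_width': 0.08553553746560148}
scene {'K': array([[542.0408,   0.    , 278.9768],
       [  0.    , 542.0408, 211.64  ],
       [  0.    ,   0.    ,   1.    ]]), 'position': array([-0.428 , -0.7179,  1.1644]), 'orientation': array([ 0.8385, -0.3542,  0.1692, -0.3778])}
press 0.9 [276.7, 200.3, 68.7, 63.1] 309.9 234.0
pin 0.5 [212.1, 192.4, 34.7, 32.4] 231.3 206.2
pin_handle 0.82 [211.4, 192.0, 37.6, 34.7] 232.5 205.0
cover 0.74 [291.5, 202.7, 45.0, 23.6] 313.4 214.8
pink_cup_c 0.92 [352.6, 283.0, 22.9, 35.8] 360.7 297.6
pigment_bottle_c 0.85 [272.4, 167.3, 18.5, 34.7] 280.7 186.0
tape_roll_c 0.6 [202.0, 156.0, 28.6, 22.8] 218.0 167.8
top {'K': array([[456.4666,   0.    , 283.1639],
       [  0.    , 456.4666, 210.5894],
       [  0.    ,   0.    ,   1.    ]]), 'position': array([0.3133, 0.118 , 1.1722]), 'orientation': array([ 0.7076, -0.7026,  0.0549, -0.0505])}
press 0.89 [287.5, 166.8, 56.5, 67.0] 314.1 199.6
pin 0.64 [191.1, 193.7, 23.4, 66.5] 202.6 222.4
pin_handle 0.79 [195.6, 193.5, 11.5, 70.8] 202.1 221.6
cover 0.86 [298.1, 168.4, 43.5, 46.3] 318.1 188.5
pink_cup_c 0.74 [406.1, 224.1, 38.7, 31.8] 426.3 239.6
pigment_bottle_c 0.67 [224.0, 147.3, 24.6, 34.9] 236.0 163.9
wrist {'K': array([[325.1923,   0.    , 282.4849],
       [  0.    , 325.1923, 207.2196],
       [  0.    ,   0.    ,   1.    ]]), 'position': array([0.0535, 0.5001, 0.3741]), 'orientation': array([0.7785, 0.6138, 0.0806, 0.1034])}
press 0.63 [83.6, 396.3, 33.7, 23.0] 98.1 405.6
```

```bash
python3 - <<'E'
from h import *
a=cv2.imread("pics/scene0.png")[145:345,190:400];b=cv2.imread("pics/top0.png")[125:275,170:450]
a=cv2.resize(a,None,fx=2.8,fy=2.8,interpolation=2);b=cv2.resize(b,None,fx=2.8,fy=2.8,interpolation=2)
cv2.imwrite("pics/a.png",a);cv2.imwrite("pics/b.png",b)
E
```

```text
(no output)
```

View pics/a.png

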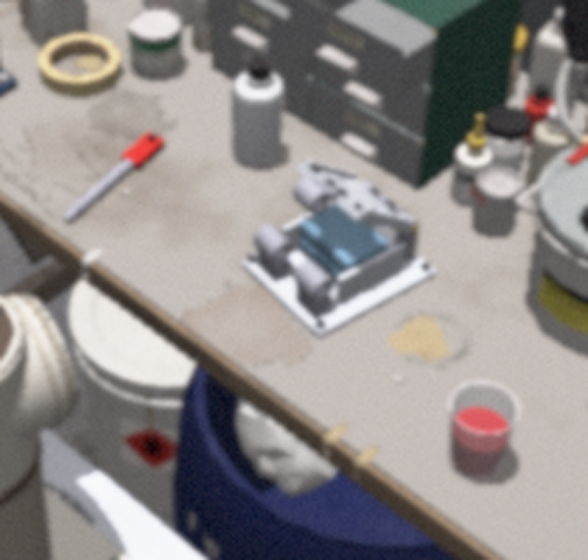

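View pics/b.png

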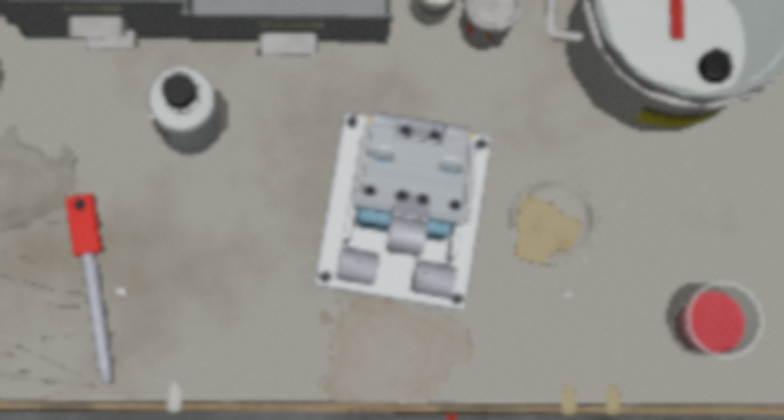

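The scene view shows the press with its cover about half open, at crop (340,250). The red-handled pin lies to its left with the nose toward the robot (handle 145,150; nose 70,215), the bottle is behind-left and the cup is on the right. The top view shows the plate corners at crop (348,117), (488,140), (464,305) and (318,285), the lugs at (358,265) and (434,278), the pin handle at (83,225) and the nose at (107,380).

```bash
python3 - <<'E'
from h import *
np.set_printoptions(precision=4,suppress=True)
t=bot.calibration("top");s=bot.calibration("scene")
T=lambda x,y:(x/2.8+170-.3,y/2.8+125-.3)
S=lambda x,y:(x/2.8+190-.3,y/2.8+145-.3)
c=[atz(t,T(*p),.01) for p in((348,115),(489,138),(466,307),(318,286))]
c=np.array(c);print("plate",c,"mean",c.mean(0),[np.linalg.norm(c[i]-c[(i+1)%4]) for i in range(4)])
print("plate scene",[atz(s,S(*p),.01) for p in((434,263),(321,331),(247,260))])
X=lambda a,b:tri([ray(t,T(*a)),ray(s,S(*b))])
print("Llug",X((358,265),(272,243)),"Rlug",X((434,278),(313,290)),"clug",X((407,237),(312,187)))
print("bottle",X((180,90),(260,72)))
# pin
b=bot.camera("top");hsv=cv2.cvtColor(b,cv2.COLOR_BGR2HSV)
m=((hsv[...,0]<8)|(hsv[...,0]>172))&(hsv[...,1]>140)&(hsv[...,2]>90);m[:, :180]=0;m[:,215:]=0;m[:185]=0;m[225:]=0
P=np.argwhere(m)[:,::-1].astype(np.float32);r=cv2.minAreaRect(P);print(len(P),r)
a=bot.camera("scene");hs=cv2.cvtColor(a,cv2.COLOR_BGR2HSV)
ms=((hs[...,0]<8)|(hs[...,0]>172))&(hs[...,1]>140)&(hs[...,2]>90);ms[:,:225]=0;ms[:,255:]=0;ms[:185]=0;ms[212:]=0
Q=np.argwhere(ms)[:,::-1].astype(np.float32);rq=cv2.minAreaRect(Q);print(len(Q),rq)
print("handle top@.014",atz(t,P.mean(0),.014),atz(t,r[0],.014),"scene@.007",atz(s,rq[0],.009),"tri",tri([ray(t,P.mean(0)),ray(s,Q.mean(0))]))
print("nose",atz(t,T(107,380),.007),atz(s,S(68,217),.007),"shoulder",atz(t,T(90,254),.01),"rear",atz(t,T(81,195),.014))
E
```

```text
plate [[ 0.6066  0.0838  0.01  ]
 [ 0.5857 -0.0477  0.01  ]
 [ 0.4275 -0.0245  0.01  ]
 [ 0.4458  0.1107  0.01  ]] mean [0.5164 0.0306 0.01  ] [np.float64(0.13309246576228803), np.float64(0.1598233597364603), np.float64(0.13649491375261089), np.float64(0.16299494121775948)]
plate scene [array([ 0.5921, -0.0462,  0.01  ]), array([ 0.4283, -0.0261,  0.01  ]), array([0.451, 0.103, 0.01 ])]
Llug [0.4605 0.0756 0.0473] Rlug [0.4512 0.0067 0.0311] clug [0.4732 0.0377 0.1422]
bottle [0.5996 0.2286 0.1217]
186 ((199.44998168945312, 204.6499786376953), (20.081832885742188, 9.475231170654297), 81.8698959350586)
74 ((241.00003051757812, 197.50001525878906), (6.363961219787598, 12.020814895629883), 45.0)
handle top@.014 [0.4999 0.3262 0.014 ] [0.5011 0.3263 0.014 ] scene@.007 [0.504  0.3248 0.009 ] tri [0.5025 0.3262 0.0068]
nose [0.3591 0.3013 0.007 ] [0.3612 0.2977 0.007 ] shoulder [0.4738 0.32   0.01  ] rear [0.528  0.3294 0.014 ]
```

>>> move_arm([
  [0, -32, -21.7, 0, 0, 0, 0],
  [0, -32, -21.7, 0, 0, 0, 0],
  [0, -32, -21.7, 0, 0, 0, 0],
  [0, -32, -21.7, 0, 0, 0, 0],
  [0, -32, -21.7, 0, 0, 0, 0],
  [0, -32, -21.7, 0, 0, 0, 0],
  [0, -32, -21.7, 0, 0, 0, 0],
  [0, -32, -21.7, 0, 0, 0, 0],
  [0, -32, -21.7, 0, 0, 0, 0],
  [0, 0, 0, 0, 0, 0, 0],
])

```text
clock: 2.13
eef_pos: [0.3551, 0.2244, 0.2015]
tool_rot: [0.122, 0.993, -0.001, 0.001]
ft_force: [-0.3, 0.6, -0.1]
grip_width: -0.0004
grasp_force: 0.0
```

```bash
python3 - <<'E'
from h import *
np.set_printoptions(precision=4,suppress=True)
c=bot.calibration("wrist");im=bot.camera("wrist");np.save("c1.npy",c,allow_pickle=True);print(bot.get_obs()["eef_pos"],c["position"])
cv2.imwrite("pics/w1.png",im)
for q in("press","pin","cover","lug_bore","cover_lug","pin_handle"):
  for d in bot.outline_of(q,"wrist")[:1]: print(q,round(d["conf"],2),d["rect"])
cv2.imwrite("pics/w1b.png",cv2.resize(im,(784,588),interpolation=2))
E
```

```text
[0.3532 0.2265 0.2014] [0.2915 0.2393 0.3742]
press 0.68 [346.5, 166.1, 53.2, 125.0]
pin 0.73 [341.9, 163.2, 59.8, 127.6]
cover 0.56 [0.5, 269.4, 34.9, 51.2]
lug_bore 0.81 [114.5, 269.0, 105.1, 75.4]
pin_handle 0.62 [346.5, 161.9, 53.8, 129.4]
```

View pics/w1b.png

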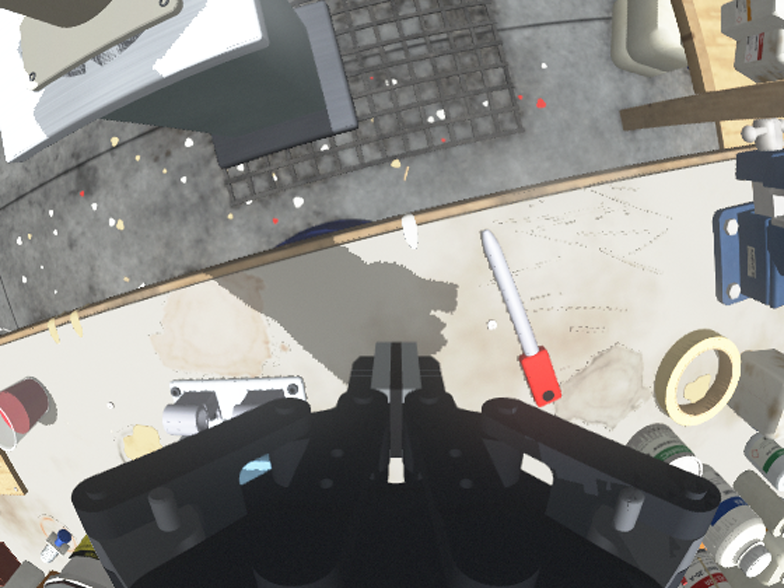

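The wrist view shows the pin with its nose at (486,233), shoulder at (531,353) and rear end at (547,402). The plate's front edge runs from (173,381) to (303,379), and the front lugs are near (187,418) and (265,405).

```bash
python3 - <<'E'
from h import *
np.set_printoptions(precision=4,suppress=True)
c=np.load("c1.npy",allow_pickle=True).item()
W=lambda x,y:(x/1.4-.15,y/1.4-.15)
for n,p,z in(("nose",(486,233),.007),("sh",(530,353),.012),("rear",(549,403),.014),("FR",(173,381),.01),("FL",(303,379),.01),("bore R end",(166,414),.05)):
    print(n,atz(c,W(*p),z,True))
im=cv2.imread("pics/w1.png");hs=cv2.cvtColor(im,cv2.COLOR_BGR2HSV)
m=((hs[...,0]<8)|(hs[...,0]>172))&(hs[...,1]>140)&(hs[...,2]>90);m[:,:360]=0;m[:,410:]=0;m[:240]=0;m[300:]=0
P=np.argwhere(m)[:,::-1].astype(np.float32);r=cv2.minAreaRect(P);b=cv2.boxPoints(r)
print(r,"handle",atz(c,r[0],.014,True),[atz(c,q,.014,True)[:2] for q in b])
t=bot.calibration("top");print("tri",tri([ray(t,(199.45,204.65)),wray(c,r[0])]))
E
```

```text
nose [0.3588 0.2981 0.007 ]
sh [0.4718 0.3164 0.012 ]
rear [0.5274 0.3276 0.014 ]
FR [ 0.4239 -0.0186  0.01  ]
FL [0.4477 0.1133 0.01  ]
bore R end [ 0.4394 -0.0134  0.05  ]
((386.3982238769531, 269.71490478515625), (37.40060043334961, 19.91111183166504), 70.34617614746094) handle [0.4984 0.323  0.014 ] [array([0.4728, 0.3056]), array([0.4704, 0.3307]), array([0.5261, 0.342 ]), array([0.5283, 0.3154])]
tri [0.5024 0.3261 0.007 ]
```

>>> move_arm([
  [0, -32, -21.7, 0, 0, 0, 0],
  [0, -32, -21.7, 0, 0, 0, 0],
  [0, -32, -21.7, 0, 0, 0, 0],
  [0, -32, -21.7, 0, 0, 0, 0],
  [0, -32, -21.7, 0, 0, 0, 0],
  [0, -32, -21.7, 0, 0, 0, 0],
  [0, -28, -19, 0, 0, 0, 0],
  [0, 0, 0, 0, 0, 0, 0],
])

```text
clock: 3.15
eef_pos: [0.5338, 0.0297, 0.2006]
tool_rot: [0.119, 0.993, -0.001, 0.001]
ft_force: [0.6, 0.5, 0.8]
grip_width: 0.0002
grasp_force: 0.0
```

>>> move_arm([
  [0, 0, 0, 30, 0, 0, 0],
  [0, 0, 0, 30, 0, 0, 0],
  [0, 0, 0, 15, 0, 0, 0],
  [0, 0, 0, 10, 0, 0, 0],
  [0, 0, 0, 10, 0, 0, 0],
  [0, 0, 0, 10, 0, 0, 0],
  [0, 0, 0, 8, 0, 0, 0],
  [0, 0, 0, 8, 0, 0, 0],
])

```text
clock: 3.82
eef_pos: [0.5309, 0.033, 0.0804]
tool_rot: [0.117, 0.993, 0.0, 0.001]
ft_force: [0.3, 0.2, 3.2]
grip_width: -0.0001
grasp_force: 1.3
```

>>> move_arm([
  [0, 0, 0, 5, 0, 0, 0],
  [0, 0, 0, 3, 0, 0, 0],
  [0, 0, 0, 2, 0, 0, 0],
  [0, 0, 0, 0, 0, 0, 0],
])

```text
clock: 4.15
eef_pos: [0.5306, 0.0325, 0.0704]
tool_rot: [0.118, 0.993, 0.0, 0.0]
ft_force: [0.5, 0.5, -0.0]
grip_width: 0.0001
grasp_force: 0.2
```

>>> move_arm([
  [0, 0, 0, 2, 0, 0, 0],
  [0, 0, 0, 2, 0, 0, 0],
  [0, 0, 0, 0, 0, 0, 0],
])

```text
clock: 4.4
eef_pos: [0.5304, 0.0325, 0.0662]
tool_rot: [0.118, 0.993, 0.0, 0.0]
ft_force: [0.9, 0.3, 1.8]
grip_width: 0.0002
grasp_force: 0.7
```

>>> move_arm([
  [0, 0, 0, 2, 0, 0, 0],
  [0, 0, 0, 2, 0, 0, 0],
  [0, 0, 0, 0, 0, 0, 0],
])

```text
clock: 4.65
eef_pos: [0.53, 0.0325, 0.0619]
tool_rot: [0.118, 0.993, 0.0, -0.0]
ft_force: [0.3, -0.0, 0.5]
grip_width: 0.0001
grasp_force: 0.5
```

```bash
python3 - <<'E'
from h import *
a=bot.camera("scene")[190:275,265:355];b=bot.camera("wrist")
print(bot.tip_reach,bot.get_obs()["ft_force"])
a=cv2.resize(a,(400,378),interpolation=2);b=cv2.resize(b,(504,378))
cv2.imwrite("pics/d.png",np.hstack([a[:, :], b[:, 60:460]]))
E
```

```text
0.008 [0.34958428 0.36864429 0.87583349]
```

View pics/d.png

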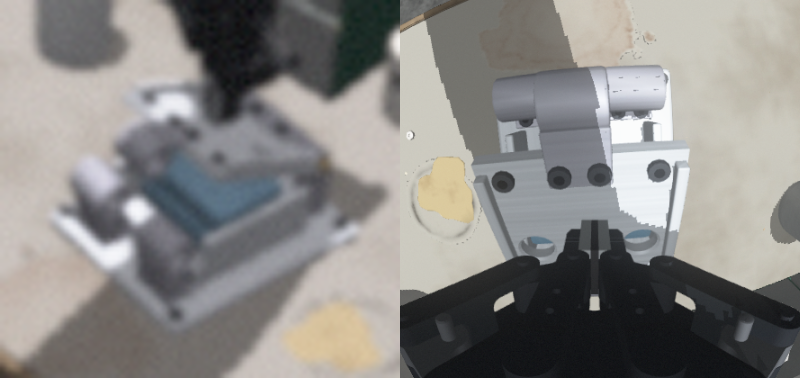

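The cover isn't shut yet. In the scene view (left) its middle lug, at (150,145), is still well above the two base lugs at (95,190) and (165,240). In the wrist view (right) the cover's lug looks larger, so it is nearer the camera. I'll fit the cover angle.

```bash
cat > fit.py <<'E'
from h import *
from scipy.optimize import least_squares
np.set_printoptions(precision=4,suppress=True)
def pt(p,kind,l):
    x,y,a,th=p; l=np.array(l,float)/1000
    # bore origin at (x,y,.05); hinge at +.13,+.01
    if kind=="c": # l=(dist from hinge, y, height over axis)
        d,yy,h=l; lx=.13-d*np.cos(th)+h*np.sin(th); lz=.06+d*np.sin(th)+h*np.cos(th)
    else: lx,yy,lz=l
    return np.array([x+np.cos(a)*lx-np.sin(a)*yy,y+np.sin(a)*lx+np.cos(a)*yy,lz])
E
python3 - <<'E'
from fit import *
c=bot.calibration("wrist");s=bot.calibration("scene")
W=lambda x,y:np.array(((x-340)/.9,y/.9))
S=lambda x,y:np.array((x/400*90+265,y/378*85+190))
obs=[("c",(48,-30,4),W(540,243)),("c",(48,30,4),W(641,240)),("c",(110,-50,4),W(478,155)),("c",(110,50,4),W(688,145)),
("b",(0,52,50),W(664,88)),("b",(0,-52,50),W(495,97)),("b",(-18,70,10),W(672,70))]
f=lambda p:np.concatenate([proj(c,pt(p,k,l),True)-q for k,l,q in obs])
r=least_squares(f,[.456,.04,-.15,.4],loss="soft_l1",f_scale=3);print(r.x,"\n",f(r.x).reshape(-1,2))
print("cover lug in scene",proj(s,pt(r.x,"c",(130,0,-10))),S(150,150),"bore scene",proj(s,pt(r.x,"b",(0,0,50))))
print("hinge",pt(r.x,"c",(0,0,0)),bot.get_obs()["eef_pos"])
for th in (0,.2,.4,.6):
    p=r.x.copy();p[3]=th;print(th,proj(s,pt(p,"c",(130,0,-10))),proj(c,pt(p,"c",(130,0,-10)),1)*.9+[340,0])
E
```

```text
[ 0.4535  0.0415 -0.1815  0.3716] 
 [[-1.9805  1.1905]
 [-0.7433 -0.6511]
 [-1.3087  0.4363]
 [ 0.2381 -1.8524]
 [ 0.0948  0.5499]
 [ 7.2868  1.6952]
 [ 1.6459 -0.8882]]
cover lug in scene [295.6373 224.9549] [298.75   223.7302] bore scene [293.6436 237.5343]
hinge [0.5813 0.018  0.06  ] [0.53   0.0325 0.0619]
0 [293.6436 237.5343] [581.814   91.1323]
0.2 [294.1087 231.0526] [579.7618  89.2141]
0.4 [295.99   223.9112] [577.6423  97.9022]
0.6 [299.2383 216.4217] [575.6681 123.7857]
```

```bash
python3 - <<'E'
from fit import *
c=bot.calibration("wrist");o=bot.get_obs()
for dz in(-.04,-.02,0,.008): print(dz,proj(c,o["eef_pos"]-[0,0,dz],1))
p=[.4535,.0415,-.1815,.37]
for d in(30,40,50,60): print(d,proj(c,pt(p,"c",(d,5,4)),1))
im=bot.camera("wrist")[150:350,180:440];cv2.imwrite("pics/e.png",cv2.resize(im,(780,600),interpolation=2))
E
```

```text
-0.04 [285.5313 269.3384]
-0.02 [285.2508 252.1717]
0 [285.0236 238.4291]
0.008 [284.9445 233.68  ]
30 [287.6248 290.3248]
40 [286.886  278.7368]
50 [286.0817 266.1192]
60 [285.2056 252.3721]
```

View pics/e.png

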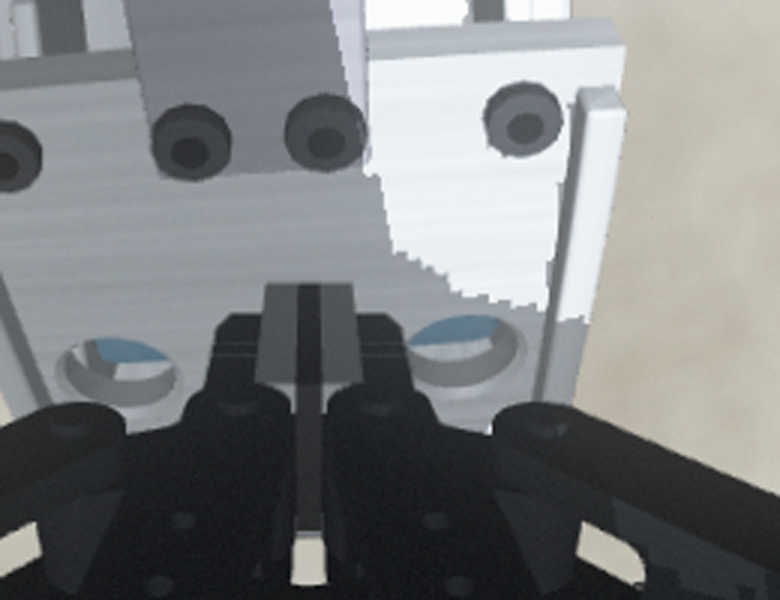

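The tip rests on the plate between the holes, at (310,285). The plate is intact and still tilted, so I'll keep pushing while watching the force.

>>> move_arm([
  [0, 0, 0, 4, 0, 0, 0],
  [0, 0, 0, 4, 0, 0, 0],
  [0, 0, 0, 0, 0, 0, 0],
])

```text
clock: 5.05
eef_pos: [0.5298, 0.0325, 0.0534]
tool_rot: [0.118, 0.993, -0.0, -0.0]
ft_force: [0.1, -0.2, -0.4]
grip_width: -0.0005
grasp_force: 0.2
```

```bash
python3 - <<'E'
from fit import *
a=bot.camera("scene")[190:275,265:355];b=bot.camera("wrist");o=bot.get_obs();print(o["ft_force"],o["eef_pos"],o["tau"],o["joint_pos"])
a=cv2.resize(a,(400,378),interpolation=2);b=cv2.resize(b,(504,378))
cv2.imwrite("pics/f.png",np.hstack([a, b[:, 60:460]]))
E
```

```text
[0.0493 0.0805 0.5699] [0.5298 0.0325 0.0537] [  0.0105 -42.0823  22.0448  -0.0397   0.0042   0.0001] [ 0.0613  0.4115 -0.1577  1.0027 -0.0001  0.297 ]
```

View pics/f.png

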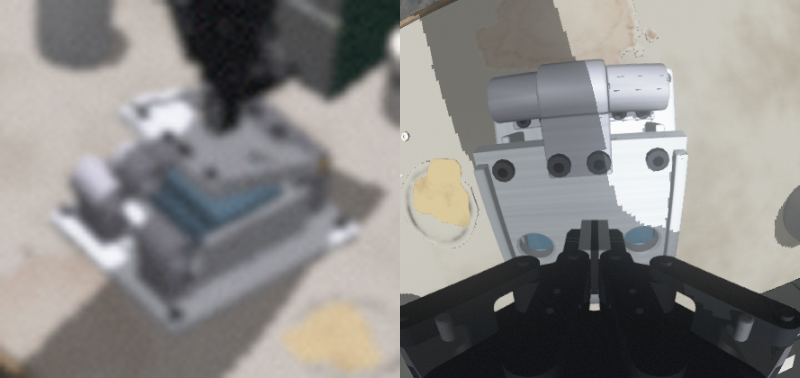

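The cover is following down: the middle lug is now at (135,165) in the scene view. I'll keep pushing.

>>> move_arm([
  [0, 0, 0, 4, 0, 0, 0],
  [0, 0, 0, 4, 0, 0, 0],
  [0, 0, 0, 2, 0, 0, 0],
  [0, 0, 0, 0, 0, 0, 0],
])

```text
clock: 5.48
eef_pos: [0.5297, 0.0325, 0.0435]
tool_rot: [0.118, 0.993, -0.0, -0.001]
ft_force: [0.3, -0.0, 0.0]
grip_width: -0.0
grasp_force: 0.0
```

>>> move_arm([
  [0, 0, 0, 2, 0, 0, 0],
  [0, 0, 0, 2, 0, 0, 0],
  [0, 0, 0, 0, 0, 0, 0],
])

```text
clock: 5.73
eef_pos: [0.5301, 0.0325, 0.0399]
tool_rot: [0.118, 0.993, -0.0, -0.0]
ft_force: [-0.8, 0.0, -0.1]
grip_width: -0.0001
grasp_force: 0.0
```

>>> move_arm([
  [0, 0, 0, 2, 0, 0, 0],
  [0, 0, 0, 2, 0, 0, 0],
  [0, 0, 0, 0, 0, 0, 0],
])

```text
clock: 5.98
eef_pos: [0.5301, 0.0325, 0.0359]
tool_rot: [0.118, 0.993, -0.0, -0.0]
ft_force: [0.1, -0.9, -0.1]
grip_width: 0.0001
grasp_force: 0.0
```

```bash
python3 - <<'E'
from fit import *
b=bot.camera("wrist");cv2.imwrite("pics/w3.png",b);a=bot.camera("scene");o=bot.get_obs();print(o["ft_force"],o["eef_pos"])
np.save("c3.npy",bot.calibration("wrist"),allow_pickle=True)
a=cv2.resize(a[190:275,265:355],(400,378),interpolation=2);b=cv2.resize(b,(504,378))
cv2.imwrite("pics/g.png",np.hstack([a, b[:, 60:460]]))
E
```

```text
[ 0.6734 -0.2777 -0.7577] [0.5304 0.0324 0.0361]
```

View pics/g.png

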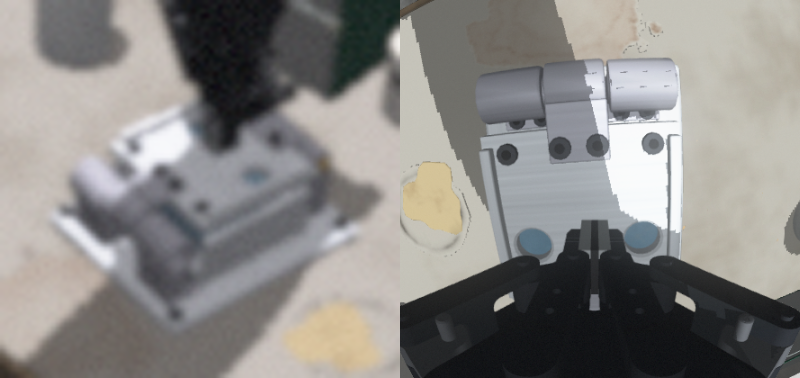

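```bash
python3 - <<'E'
from fit import *
c=np.load("c3.npy",allow_pickle=True).item();o=bot.get_obs();Q=R.from_quat(o["tool_rot"])
for x in(0,.011,-.011):
  print(x,[(dz,proj(c,o["eef_pos"]+Q.apply([x,0,dz]),1).round(1)) for dz in(-.04,-.03,-.02,-.01,0,.008)])
W=lambda x,y:np.array(((x-340)/.9,y/.9))
obs=[("c",(48,-30,4),W(535,242)),("c",(48,30,4),W(642,237)),("c",(110,-50,4),W(481,137)),("c",(110,50,4),W(682,132)),
("b",(0,52,50),W(678,84)),("b",(0,-52,50),W(478,97)),("c",(130,15,-10),W(606,84)),("c",(130,-15,-10),W(543,88))]
for fz in(0,):
  f=lambda p:np.concatenate([proj(c,pt(p,k,l),True)-q for k,l,q in obs])
  r=least_squares(f,[.456,.04,-.15,.1],loss="soft_l1",f_scale=3);print(r.x,"\n",f(r.x).reshape(-1,2))
E
```

```text
0 [(-0.04, array([285.5, 269.4])), (-0.03, array([285.4, 260.3])), (-0.02, array([285.2, 252.2])), (-0.01, array([285.1, 244.9])), (0, array([285. , 238.4])), (0.008, array([284.9, 233.7]))]
0.011 [(-0.04, array([285.6, 246.9])), (-0.03, array([285.5, 238.9])), (-0.02, array([285.3, 231.9])), (-0.01, array([285.2, 225.6])), (0, array([285.1, 219.9])), (0.008, array([285. , 215.8]))]
-0.011 [(-0.04, array([285.4, 290.4])), (-0.03, array([285.3, 280.5])), (-0.02, array([285.2, 271.5])), (-0.01, array([285.1, 263.5])), (0, array([285. , 256.2])), (0.008, array([284.9, 250.9]))]
[ 0.4532  0.0405 -0.174   0.0454] 
 [[ -2.1076   3.418 ]
 [  0.7039   2.6803]
 [ -1.0725  -1.4371]
 [ -1.0872 -11.0141]
 [ -5.3423  -0.0928]
 [  8.8658   0.4338]
 [  0.3154   0.1442]
 [  6.0508   0.4276]]
```

>>> move_arm([
  [0, 0, 0, 2, 0, 0, 0],
  [0, 0, 0, 2, 0, 0, 0],
  [0, 0, 0, 0, 0, 0, 0],
])

```text
clock: 6.33
eef_pos: [0.5306, 0.0325, 0.034]
tool_rot: [0.118, 0.993, 0.0, 0.001]
ft_force: [-4.7, -0.4, 13.0]
grip_width: -0.0001
grasp_force: 6.1
```

The cover is down: it pressed back with 13 N at TCP z = 0.034. The shut fingertips must therefore be about 30 mm behind the reported TCP, not 8 mm ahead of it. The fingertip pixels in the wrist view agree, so I'll use that from here. Next I go to the pin.

>>> move_arm([
  [0, 0, 0, -20, 0, 0, 0],
  [0, 0, 0, -41, 0, 0, -6],
  [1, 0, 0, -41, 0, 0, -6],
  [1, 0, 0, -41, 0, 0, -6],
  [1, 0, 0, -41, 0, 0, -6],
  [1, 13.8, 35.6, 0, 0, 0, 0],
  [1, 13.8, 35.6, 0, 0, 0, 0],
  [1, 13.8, 35.6, 0, 0, 0, 0],
  [1, 13.8, 35.6, 0, 0, 0, 0],
  [1, 0, 0, 0, 0, 0, 0],
])

```text
clock: 7.17
eef_pos: [0.4469, 0.167, 0.2165]
tool_rot: [-0.095, 0.995, 0.001, -0.0]
ft_force: [-0.3, -0.1, -0.1]
grip_width: 0.0858
grasp_force: 0.0
```

>>> move_arm([
  [1, -15.6, 30, 0, 0, 0, 0],
  [1, -15.6, 30, 0, 0, 0, 0],
  [1, -15.6, 30, 0, 0, 0, 0],
  [1, -15.6, 30, 0, 0, 0, 0],
  [1, -15.6, 30, 0, 0, 0, 0],
  [1, 0, 0, 0, 0, 0, 0],
  [1, 0, 0, 0, 0, 0, 0],
])

```text
clock: 7.75
eef_pos: [0.4996, 0.3253, 0.2147]
tool_rot: [-0.093, 0.996, -0.001, -0.001]
ft_force: [-1.0, 0.1, 0.1]
grip_width: 0.0854
grasp_force: 0.0
```

```bash
cat > pin.py <<'E'
from fit import *
def red(im,lo=40):
    hs=cv2.cvtColor(im,cv2.COLOR_BGR2HSV);m=(((hs[...,0]<8)|(hs[...,0]>172))&(hs[...,1]>140)&(hs[...,2]>80)).astype(np.uint8)
    n,l,s,_=cv2.connectedComponentsWithStats(m);i=1+np.argmax(s[1:,4]);return l==i
E
python3 - <<'E'
from pin import *
o=bot.get_obs();c=bot.calibration("wrist");b=bot.camera("wrist");cv2.imwrite("pics/w4.png",b);np.save("c4.npy",c,allow_pickle=True)
print(o["eef_pos"],o["tool_rot"],o["grip_width"])
m=red(b);P=np.argwhere(m)[:,::-1].astype(np.float32);print(len(P),cv2.minAreaRect(P),[atz(c,q,.014,1)[:2] for q in cv2.boxPoints(cv2.minAreaRect(P))])
q=cv2.minAreaRect(P)[0];print("h",atz(c,q,.014,1),"tri top",tri([wray(c,q),ray(bot.calibration("top"),(199.45,204.65))]))
d=bot.outline_of("pin","wrist")
if d:
  ys,xs=np.nonzero(d[0]["pixels"]);k=np.argmin(ys);print(d[0]["conf"],d[0]["rect"],"nose",atz(c,(xs[k],ys[k]),.007,1))
cv2.imwrite("pics/h.png",np.hstack([b,]))
E
```

```text
[0.4996 0.3253 0.2147] [-0.0926  0.9957 -0.0006 -0.0007] 0.08542741150051773
888 ((283.5, 178.5), (45.0, 21.0), 90.0) [array([0.476 , 0.3077]), array([0.4715, 0.3314]), array([0.5239, 0.3416]), array([0.5285, 0.3172])]
h [0.4997 0.3244 0.014 ] tri top [0.4983 0.3241 0.0263]
0.9 [270.8, 52.6, 27.8, 152.9] nose [0.3574 0.2959 0.007 ]
```

View pics/h.png

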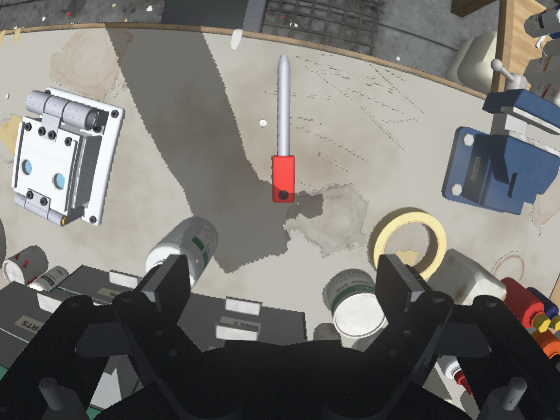

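The view shows the pin lying straight along the tool x axis, with its handle at (283,178) and nose at (283,55). The press is at left with its cover shut. The handle measures (0.500, 0.3245), right under the tool, so I'll descend and watch the force.

>>> move_arm([
  [1, 0, -1, 41, 0, 0, 0],
  [1, 0, 0, 41, 0, 0, 0],
  [1, 0, 0, 41, 0, 0, 0],
  [1, 0, 0, 41, 0, 0, 0],
  [1, 0, 0, 25, 0, 0, 0],
  [1, 0, 0, 12, 0, 0, 0],
  [1, 0, 0, 8, 0, 0, 0],
  [1, 0, 0, 6, 0, 0, 0],
  [1, 0, 0, 0, 0, 0, 0],
])

```text
clock: 8.6
eef_pos: [0.4997, 0.3223, 0.0013]
tool_rot: [-0.091, 0.996, -0.0, -0.0]
ft_force: [0.4, 0.0, -0.5]
grip_width: 0.0854
grasp_force: 0.0
```

>>> move_arm([
  [1, 0, 0, 3, 0, 0, 0],
  [1, 0, 0, 3, 0, 0, 0],
  [1, 0, 0, 3, 0, 0, 0],
  [1, 0, 0, 3, 0, 0, 0],
  [1, 0, 0, 0, 0, 0, 0],
])

```text
clock: 9.02
eef_pos: [0.4994, 0.3231, -0.011]
tool_rot: [-0.091, 0.996, -0.0, -0.0]
ft_force: [-0.7, 0.4, 0.0]
grip_width: 0.0849
grasp_force: 0.0
```

>>> move_arm([
  [1, 0, 0, 5, 0, 0, 0],
  [1, 0, 0, 5, 0, 0, 0],
  [1, 0, 0, 4, 0, 0, 0],
  [1, 0, 0, 3, 0, 0, 0],
  [1, 0, 0, 0, 0, 0, 0],
])

```text
clock: 9.43
eef_pos: [0.4989, 0.3227, -0.0288]
tool_rot: [-0.091, 0.996, -0.0, -0.001]
ft_force: [0.4, -0.1, -0.0]
grip_width: 0.0855
grasp_force: 0.0
```

>>> move_arm([
  [0.4, 0, 0, 0, 0, 0, 0],
  [0.4, 0, 0, 0, 0, 0, 0],
  [0.4, 0, 0, 0, 0, 0, 0],
  [0.4, 0, 0, 0, 0, 0, 0],
  [0.4, 0, 0, 0, 0, 0, 0],
])

```text
clock: 9.85
eef_pos: [0.4998, 0.3233, -0.0275]
tool_rot: [-0.091, 0.996, 0.0, 0.0]
ft_force: [0.3, -0.0, -0.7]
grip_width: 0.0347
grasp_force: 0.0
```

Clear of the bench, so I close on the handle.

>>> move_arm([
  [0, 0, 0, 0, 0, 0, 0],
  [0, 0, 0, 0, 0, 0, 0],
  [0, 0, 0, 0, 0, 0, 0],
  [0, 0, 0, 0, 0, 0, 0],
  [0, 0, 0, 0, 0, 0, 0],
])

```text
clock: 10.27
eef_pos: [0.5001, 0.3236, -0.0271]
tool_rot: [-0.091, 0.996, 0.0, 0.001]
ft_force: [-0.5, -0.3, 4.5]
grip_width: 0.0242
grasp_force: 59.9
```

The pin is gripped at 60 N. Next I lift it and turn it toward the bore line.

>>> move_arm([
  [0, 0, 0, -25, 0, 0, 0],
  [0, 0, 0, -35, 0, 0, 0],
  [0, 0, 0, -35, 0, 0, 0],
  [0, 0, 0, 0, 0, 0, -6.5],
  [0, 0, 0, 0, 0, 0, -6.5],
  [0, 0, 0, 0, 0, 0, -6.5],
  [0, 0, 0, 0, 0, 0, -6.5],
  [0, 0, 0, 0, 0, 0, -6.5],
  [0, 0, 0, 0, 0, 0, -6.5],
  [0, 0, 0, 0, 0, 0, -6.5],
])

```text
clock: 11.1
eef_pos: [0.4989, 0.3226, 0.0662]
tool_rot: [-0.472, 0.882, -0.0, -0.001]
ft_force: [0.7, -0.1, -1.6]
grip_width: 0.0245
grasp_force: 59.3
```

>>> move_arm([
  [0, 0, 0, 0, 0, 0, -6.5],
  [0, 0, 0, 0, 0, 0, -6.5],
  [0, 0, 0, 0, 0, 0, -6.5],
  [0, 0, 0, 0, 0, 0, -4.6],
  [0, 31, 3, 0, 0, 0, 0],
  [0, 31, 3, 0, 0, 0, 0],
  [0, 0, 0, 0, 0, 0, 0],
  [0, 0, 0, 0, 0, 0, 0],
])

```text
clock: 11.77
eef_pos: [0.4817, 0.2613, 0.0664]
tool_rot: [-0.643, 0.766, 0.0, -0.001]
ft_force: [0.5, 1.3, -1.5]
grip_width: 0.024
grasp_force: 59.3
```

```bash
python3 - <<'E'
from pin import *
o=bot.get_obs();c=bot.calibration("wrist");b=bot.camera("wrist");cv2.imwrite("pics/w5.png",b);np.save("c5.npy",c,allow_pickle=True)
print(o["eef_pos"],o["tool_rot"],o["grip_width"],R.from_quat(o["tool_rot"]).as_matrix())
for q in("pin","press","cover_lug","lug_bore"):
  d=bot.outline_of(q,"wrist")
  if d: print(q,d[0]["conf"],d[0]["rect"])
cv2.imwrite("pics/i.png",cv2.resize(b[0:300,130:430],(600,600),interpolation=2))
E
```

```text
[0.4817 0.2613 0.0664] [-0.6426  0.7662  0.0003 -0.0015] 0.024028870593471145 [[-0.1741 -0.9847 -0.0027]
 [-0.9847  0.1741 -0.0014]
 [ 0.0018  0.0024 -1.    ]]
pin 0.76 [252.1, 0.0, 62.1, 325.2]
cover_lug 0.17 [84.3, 0.0, 188.2, 30.5]
lug_bore 0.91 [86.8, 0.2, 187.9, 29.5]
```

View pics/i.png

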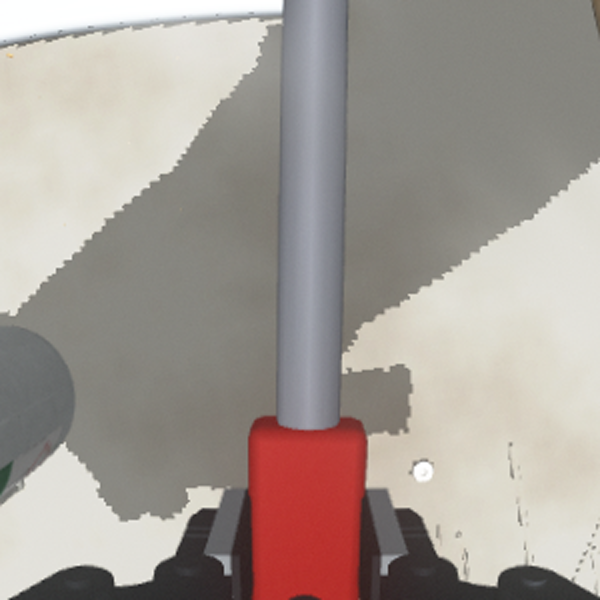

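The view shows the pin held straight: its rod runs up the middle from (310,425) to (317,0) and the pads sit either side of the red handle. I'll measure the rod axis against the bore with the wrist, top and scene cameras.

```bash
python3 - <<'E'
from pin import *
c=np.load("c5.npy",allow_pickle=True).item();b=cv2.imread("pics/w5.png").astype(float)
o=bot.get_obs();Q=R.from_quat(o["tool_rot"])
# rod edges per row via strongest horizontal gradients near col 285
pts=[]
g=cv2.GaussianBlur(b,(3,3),0).sum(2)
gx=np.abs(np.gradient(g,axis=1))
for r in range(5,205,20):
    def pk(lo,hi):
        w=gx[r-2:r+3,lo:hi].sum(0);k=lo+np.argmax(w);return k
    e1,e2=pk(262,280),pk(294,312)
    d1=wray(c,(e1,r))[0];d2=wray(c,(e2,r))[0];d1/=np.linalg.norm(d1);d2/=np.linalg.norm(d2)
    ang=np.arccos(d1@d2);m=(d1+d2);m/=np.linalg.norm(m)
    # distance perpendicular: along-rod obliquity doesn't matter for cylinder width in perpendicular plane
    x=Q.as_matrix()[:,0];perp=np.linalg.norm(m-x*(m@x));
    n1=d1-x*(d1@x);n2=d2-x*(d2@x);ap=np.arccos(n1@n2/np.linalg.norm(n1)/np.linalg.norm(n2))
    D=.007/np.sin(ap/2);X=c["position"]+m*D/perp
    pts.append(Q.inv().apply(X-o["eef_pos"]));
    mz=c["position"]+m*((o["eef_pos"][2]+.034-c["position"][2])/m[2])
    print(r,e1,e2,(pts[-1]*1000).round(1),"at z", (Q.inv().apply(mz-o["eef_pos"])*1000).round(1))
for n in("top","scene"):
  im=bot.camera(n);cv2.imwrite(f"pics/{n}5.png",im);cc=bot.calibration(n)
  for q in("lug_bore","cover_lug","press","pin"):
    d=bot.outline_of(q,n)
    if d:
      ys,xs=np.nonzero(d[0]["pixels"]);print(n,q,round(d[0]["conf"],2),d[0]["rect"],xs.mean(),ys.mean(),len(xs))
t=cv2.imread("pics/top5.png");s=cv2.imread("pics/scene5.png")
cv2.imwrite("pics/j.png",np.hstack([cv2.resize(t[140:260,210:350],None,fx=2.8,fy=2.8,interpolation=2),cv2.resize(s[170:270,230:350],None,fx=3.36,fy=3.36,interpolation=2)[:, :400]]))
E
```

```text
5 271 304 [121.8   2.9 -34.4] at z [122.    2.9 -34.1]
25 270 304 [111.5   2.6 -37.2] at z [112.5   2.7 -34.1]
45 269 304 [101.8   2.3 -40.3] at z [103.3   2.4 -34.1]
65 269 303 [ 94.1   2.2 -36. ] at z [ 94.4   2.2 -34.1]
85 271 303 [ 86.5   2.7 -27.4] at z [ 85.7   2.6 -34. ]
105 271 303 [ 77.5   2.7 -27.6] at z [ 77.2   2.6 -34. ]
125 271 302 [ 68.6   2.5 -23.6] at z [ 68.7   2.3 -34. ]
145 270 302 [ 59.8   2.2 -29.2] at z [ 60.1   2.1 -34. ]
165 270 308 [ 54.    2.9 -52.9] at z [ 51.6   3.4 -34. ]
185 270 300 [ 40.7   1.8 -22.9] at z [ 42.8   1.7 -34. ]
top lug_bore 0.83 [281.4, 163.7, 64.1, 71.3] 313.9319111630625 199.52425482174166 3422
top cover_lug 0.69 [294.0, 167.9, 45.5, 59.1] 315.75581395348837 194.94397463002113 1892
top press 0.9 [287.3, 166.3, 57.7, 68.1] 313.97763390229545 199.7513243084167 3398
top pin 0.64 [246.8, 210.8, 33.1, 9.4] 263.8969696969697 214.79393939393938 165
scene lug_bore 0.87 [276.0, 208.8, 72.4, 57.9] 310.0947002606429 235.8679409209383 2302
scene cover_lug 0.9 [288.9, 209.0, 45.9, 35.2] 310.73737373737373 226.4808080808081 990
scene press 0.9 [275.2, 207.6, 68.1, 57.2] 310.2277270751847 236.13993915688832 2301
scene pin 0.74 [253.2, 182.4, 24.1, 30.8] 260.5989847715736 197.45685279187816 197
```

View pics/j.png

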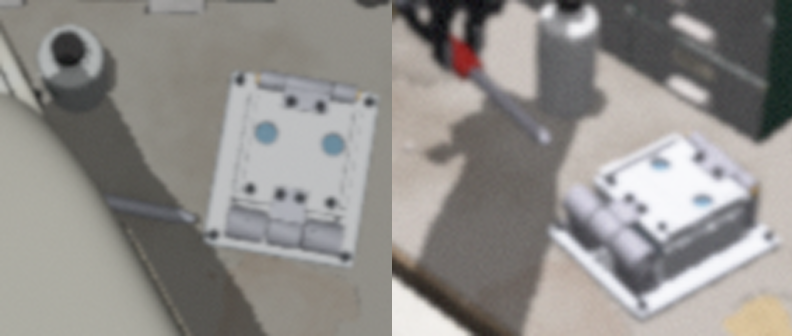

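The top view (left) shows the shut press: bore tube from (230,223) to (341,236), pouring holes at (265,132) and (333,144), pin nose at (194,217). The scene view (right) shows the three lugs in line from (575,205) to (640,265), with the nose at (545,137).

```bash
python3 - <<'E'
from pin import *
t=bot.calibration("top");s=bot.calibration("scene");o=bot.get_obs();Q=R.from_quat(o["tool_rot"])
T=lambda x,y:np.array((x/2.8+210-.32,y/2.8+140-.32))
S=lambda x,y:np.array(((x-392)/3.36+230-.35,y/3.36+170-.35))
obs=[(t,"b",(0,52,50),T(228,222)),(t,"b",(0,-52,50),T(343,237)),(t,"b",(0,0,50),T(286,231)),(t,"c",(48,30,4),T(265,132)),(t,"c",(48,-30,4),T(333,144)),
(s,"b",(0,0,50),S(607,232)),(s,"c",(48,30,4),S(660,163)),(s,"c",(48,-30,4),S(704,200))]
f=lambda p:np.concatenate([proj(c,pt([*p,0],k,l))-q for c,k,l,q in obs])
for sel in("top","all"):
  g=(lambda p:f(p)[:10]) if sel=="top" else f
  r=least_squares(g,[.456,.04,-.15],loss="soft_l1",f_scale=1);print(sel,r.x,"deg",np.degrees(r.x[2]),"\n",f(r.x).reshape(-1,2))
N=tri([ray(t,T(195,218)),ray(s,S(546,138))]);print("nose",N,"in tool",Q.inv().apply(N-o["eef_pos"]))
print("nose top@.1",atz(t,T(195,218),.1),"rod@110",atz(t,T(110,202),.1))
# expected nose: tool x ~ +150, y ~2.9, z -34
for v in((149,3.3,-34),(150,3.3,-25)):
  X=o["eef_pos"]+Q.apply(np.array(v)/1000);print("pred",X,proj(t,X),T(195,218),proj(s,X),S(546,138))
a=r.x[2];u=np.array([-np.sin(a),np.cos(a)]);x=np.array([np.cos(a),np.sin(a)])
d=N[:2]-r.x[:2];print("nose in bore frame: x",d@x,"y",d@u)
E
```

```text
top [ 0.4539  0.0406 -0.136 ] deg -7.794995775202948 
 [[-0.2011  0.0354]
 [ 0.3113  0.6371]
 [-0.1373 -0.2014]
 [ 0.146   0.1856]
 [-0.1091 -0.6828]
 [ 0.3061 -1.1045]
 [-0.9002 -0.6069]
 [-0.887  -1.0073]]
all [ 0.4537  0.0403 -0.1461] deg -8.369395606683366 
 [[-0.0435 -0.0921]
 [ 0.4121  0.923 ]
 [-0.0096 -0.1226]
 [ 0.6195  0.1941]
 [ 0.3325 -0.438 ]
 [ 0.3402 -1.0203]
 [-0.615  -0.4249]
 [-0.7414 -0.7346]]
nose [0.457  0.1208 0.1046] in tool [ 0.1448  0.0011 -0.0373]
nose top@.1 [0.4577 0.1208 0.1   ] rod@110 [0.4708 0.1929 0.1   ]
pred [0.4542 0.117  0.1013] [280.903  218.9376] [279.3229 217.5371] [275.7174 212.5865] [275.4833 210.7214]
pred [0.454  0.116  0.0923] [281.3084 219.5045] [279.3229 217.5371] [275.8776 215.033 ] [275.4833 210.7214]
nose in bore frame: x -0.008420554929783865 y 0.08007998296232735
```

>>> move_arm([
  [0, -5, -3.5, 0, 0, 0, -1.8],
  [0, 0, 0, 20, 0, 0, 0],
  [0, 0, 0, 20, 0, 0, 0],
  [0, 0, 0, 12, 0, 0, 0],
  [0, 0, 0, 0, 0, 0, 0],
  [0, 0, 0, 0, 0, 0, 0],
])

```text
clock: 13.02
eef_pos: [0.4867, 0.2671, 0.0148]
tool_rot: [-0.655, 0.755, 0.0, -0.001]
ft_force: [-0.5, -0.1, -1.0]
grip_width: 0.0246
grasp_force: 59.3
```

```bash
python3 - <<'E'
from pin import *
o=bot.get_obs();Q=R.from_quat(o["tool_rot"]);print(o["eef_pos"],Q.as_matrix()[:,0],o["ft_force"])
for n in("top","scene"):
  im=bot.camera(n);cv2.imwrite(f"pics/{n}6.png",im);d=bot.outline_of("pin",n)
  if d:
    m=d[0]["pixels"];ys,xs=np.nonzero(m);P=np.c_[xs,ys].astype(np.float32);l=cv2.fitLine(P,cv2.DIST_HUBER,0,.01,.01).ravel();k=np.argmax(xs)
    print(n,d[0]["conf"],d[0]["rect"],l,"tip",xs[k],ys[k])
    w=bot.calibration(n);p0=[.4538,.0405,-.148,0]
    for yy in(40,52,80,120):
      q=proj(w,pt(p0,"b",(0,yy,50)));print("  bore line",yy,q,"offset of pin line (px, col,row)",(l[2:]+l[:2]*((q-l[2:])@l[:2])-q).round(2))
E
```

```text
[0.4867 0.2671 0.0148] [-0.1412 -0.99    0.0011] [-0.4999 -0.0529 -0.9707]
top 0.56 [246.7, 211.9, 32.8, 6.5] [  0.9822   0.1878 262.8826 214.5107] tip 276 216
  bore line 40 [295.7865 219.5395] offset of pin line (px, col,row) [-0.23  1.22]
  bore line 52 [291.0027 218.7961] offset of pin line (px, col,row) [-0.2   1.05]
  bore line 80 [279.8468 217.0625] offset of pin line (px, col,row) [-0.13  0.67]
  bore line 120 [263.9255 214.5883] offset of pin line (px, col,row) [-0.02  0.12]
scene 0.62 [250.8, 194.4, 25.9, 29.9] [  0.7282   0.6854 261.2806 208.7305] tip 276 220
  bore line 40 [285.6089 230.2537] offset of pin line (px, col,row) [-0.69  0.73]
  bore line 52 [283.1512 228.081 ] offset of pin line (px, col,row) [-0.62  0.65]
  bore line 80 [277.4982 223.0838] offset of pin line (px, col,row) [-0.45  0.48]
  bore line 120 [269.6152 216.1152] offset of pin line (px, col,row) [-0.23  0.24]
```

Well aligned, within about 1.5 mm. After a small trim I'll start the insertion.

>>> move_arm([
  [0, 10, 0, 0, 0, 0, -0.8],
  [0, 10, 0, 0, 0, 0, 0],
  [0, 7, 0, 0, 0, 0, 0],
  [0, 6, 0, 0, 0, 0, 0],
  [0, 6, 0, 0, 0, 0, 0],
  [0, 6, 0, 0, 0, 0, 0],
  [0, 0, 0, 0, 0, 0, 0],
])

```text
clock: 13.8
eef_pos: [0.4812, 0.2216, 0.0153]
tool_rot: [-0.66, 0.751, -0.0, -0.0]
ft_force: [-0.5, -0.7, -1.8]
grip_width: 0.0245
grasp_force: 59.3
```

>>> move_arm([
  [0, 6, 0, 0, 0, 0, 0],
  [0, 6, 0, 0, 0, 0, 0],
  [0, 6, 0, 0, 0, 0, 0],
  [0, 6, 0, 0, 0, 0, 0],
  [0, 6, 0, 0, 0, 0, 0],
  [0, 0, 0, 0, 0, 0, 0],
])

```text
clock: 14.3
eef_pos: [0.477, 0.1916, 0.0151]
tool_rot: [-0.66, 0.751, -0.0, -0.001]
ft_force: [-0.8, -1.0, -1.2]
grip_width: 0.0243
grasp_force: 59.4
```

>>> move_arm([
  [0, 6, 0, 0, 0, 0, 0],
  [0, 6, 0, 0, 0, 0, 0],
  [0, 6, 0, 0, 0, 0, 0],
  [0, 6, 0, 0, 0, 0, 0],
  [0, 6, 0, 0, 0, 0, 0],
  [0, 0, 0, 0, 0, 0, 0],
])

```text
clock: 14.8
eef_pos: [0.4729, 0.1618, 0.015]
tool_rot: [-0.66, 0.751, 0.0, -0.001]
ft_force: [-3.6, -0.9, -0.4]
grip_width: 0.0242
grasp_force: 59.7
```

```bash
python3 - <<'E'
from pin import *
o=bot.get_obs();print(o["eef_pos"],o["ft_force"],o["ft_torque"])
for n in("top","scene"):
  im=bot.camera(n);w=bot.calibration(n);p0=[.4538,.0405,-.148,0]
  for q in("pin","cover"):
   d=bot.outline_of(q,n)
   if d: print(n,q,d[0]["conf"],d[0]["rect"])
  print([proj(w,pt(p0,"b",(0,y,50))).round(1) for y in(52,82,112,142)])
E
```

```text
[0.4729 0.1618 0.015 ] [-3.6141 -0.9189 -0.4289] [-0.0395  0.8289 -0.5154]
top cover 0.63 [296.8, 167.4, 44.2, 59.4]
[array([291. , 218.8]), array([279.1, 216.9]), array([267.1, 215.1]), array([255.2, 213.2])]
scene pin 0.4 [269.9, 212.9, 11.5, 12.8]
scene cover 0.94 [286.5, 213.3, 46.9, 27.3]
[array([283.2, 228.1]), array([277.1, 222.7]), array([271.2, 217.5]), array([265.4, 212.4])]
```

>>> move_arm([
  [0, 6, 0.5, 0, 0, 0, 0],
  [0, 6, 0.5, 0, 0, 0, 0],
  [0, 6, 0, 0, 0, 0, 0],
  [0, 6, 0, 0, 0, 0, 0],
  [0, 4, 0, 0, 0, 0, 0],
  [0, 4, 0, 0, 0, 0, 0],
  [0, 0, 0, 0, 0, 0, 0],
])

```text
clock: 15.68
eef_pos: [0.4684, 0.1326, 0.0154]
tool_rot: [-0.661, 0.751, 0.001, 0.001]
ft_force: [-5.9, 2.4, 0.1]
grip_width: 0.0242
grasp_force: 60.1
```

>>> move_arm([
  [0, 3, 0.5, 0, 0, 0, 0],
  [0, 3, 0.5, 0, 0, 0, 0],
  [0, 2, 0, 0, 0, 0, 0],
  [0, 2, 0, 0, 0, 0, 0],
  [0, 0, 0, 0, 0, 0, 0],
])

```text
clock: 16.1
eef_pos: [0.4666, 0.1232, 0.0155]
tool_rot: [-0.661, 0.751, 0.001, 0.001]
ft_force: [-4.1, 3.6, -0.8]
grip_width: 0.0243
grasp_force: 59.9
```

>>> move_arm([
  [0, 2, 0, 0, 0, 0, 0],
  [0, 2, 0, 0, 0, 0, 0],
  [0, 2, 0, 0, 0, 0, 0],
  [0, 0, 0, 0, 0, 0, 0],
])

```text
clock: 16.43
eef_pos: [0.466, 0.1192, 0.0155]
tool_rot: [-0.661, 0.75, 0.003, 0.002]
ft_force: [-5.0, 9.2, -2.5]
grip_width: 0.0245
grasp_force: 59.9
```

>>> move_arm([
  [0, 2, 0, 0, 0, 0, 0],
  [0, 2, 0, 0, 0, 0, 0],
  [0, 0, 0, 0, 0, 0, 0],
])

```text
clock: 16.68
eef_pos: [0.4661, 0.1193, 0.0158]
tool_rot: [-0.662, 0.75, 0.006, 0.006]
ft_force: [-2.6, 19.1, -3.3]
grip_width: 0.0242
grasp_force: 60.1
```

The pin is home: it has stopped moving and pushes back with 19 N. I'll relax the push, open and retreat straight up.

>>> move_arm([
  [0, -3, 0, 0, 0, 0, 0],
  [0.6, 0, 0, 0, 0, 0, 0],
  [0.6, 0, 0, 0, 0, 0, 0],
  [0.6, 0, 0, 0, 0, 0, 0],
  [0.6, 0, 0, 0, 0, 0, 0],
  [0.6, 0, 0, -10, 0, 0, 0],
  [0.6, 0, 0, -25, 0, 0, 0],
  [0.6, 0, 0, -40, 0, 0, 0],
  [0.6, 0, 0, -40, 0, 0, 0],
  [0.6, 0, 0, 0, 0, 0, 0],
])

```text
clock: 17.52
eef_pos: [0.4716, 0.116, 0.1384]
tool_rot: [-0.66, 0.751, -0.004, 0.007]
ft_force: [1.4, 0.4, 1.2]
grip_width: 0.0512
grasp_force: 0.0
```

>>> move_arm([
  [0.6, -30, 0, -20, 0, 0, 0],
  [0.6, -30, 0, 0, 0, 0, 0],
  [0.6, -30, 0, 0, 0, 0, 0],
  [0.6, 0, 0, 0, 0, 0, 0],
  [0.6, 0, 0, 0, 0, 0, 0],
])

```text
clock: 17.93
eef_pos: [0.4776, 0.2053, 0.1503]
tool_rot: [-0.661, 0.75, -0.0, 0.0]
ft_force: [0.0, -0.4, 0.4]
grip_width: 0.0511
grasp_force: 0.0
```

```bash
python3 - <<'E'
from pin import *
o=bot.get_obs();c=bot.calibration("wrist");b=bot.camera("wrist");cv2.imwrite("pics/w9.png",b);print(o["eef_pos"],o["ft_force"])
m=red(b);P=np.argwhere(m)[:,::-1].astype(np.float32);r=cv2.minAreaRect(P);print(len(P),r)
p0=np.array([.4538,.0405]);a=-.148;u=np.array([-np.sin(a),np.cos(a)]);x=np.array([np.cos(a),np.sin(a)])
for q in [r[0],*cv2.boxPoints(r)]:
  d=atz(c,q,.057,1)[:2]-p0;print("bore frame x,y",d@x,d@u)
for n in("top","scene","wrist"):
  im=bot.camera(n);
  for q in("pin_handle","cover","lug_bore"):
   d=bot.outline_of(q,n)
   if d: print(n,q,d[0]["conf"],d[0]["rect"])
E
```

```text
[0.4776 0.2053 0.1503] [ 0.0084 -0.3701  0.4103]
1363 ((284.56597900390625, 104.54845428466797), (31.331287384033203, 52.35503387451172), 2.602562189102173)
bore frame x,y 0.000200514427378338 0.08508714531657957
bore frame x,y 0.013370060470624964 0.10618357239356993
bore frame x,y 0.012346827265747427 0.06311581516557274
bore frame x,y -0.012865595607564501 0.0636598968803719
bore frame x,y -0.01205152455273778 0.10675422816352473
top pin_handle 0.43 [289.5, 218.1, 45.7, 12.6]
top cover 0.67 [295.1, 166.4, 44.6, 62.2]
top lug_bore 0.89 [285.5, 164.2, 60.6, 70.8]
scene pin_handle 0.6 [271.0, 218.2, 38.1, 34.2]
scene cover 0.94 [284.3, 213.0, 47.3, 28.6]
scene lug_bore 0.88 [277.5, 208.8, 70.0, 58.2]
wrist pin_handle 0.68 [267.3, 65.1, 33.3, 68.2]
wrist cover 0.73 [124.5, 0.0, 180.4, 66.9]
wrist lug_bore 0.81 [122.2, 0.0, 184.3, 94.5]
```

```bash
python3 -c "
from workcell import bot
print(bot.job_done())"
```

```text
the job is handed in; nothing more can be done
None
```

The cover is shut and the pin is through all three lugs with its handle against the outer lug, released; I handed the job in at about 18 s but got no verdict back, and I kept clear of the cup, bottle and tape roll without re-measuring them.

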